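# Trip the dispenser's catch and open it for a refill

## Robot

A 6-joint arm with a two-finger parallel gripper is mounted at the origin on the work surface. World frame = base frame: x ahead of the robot, y to its left, z up, the work surface at z = 0. Lengths are in mm, angles in rad, forces in N, time in s.
With the tool pointing down it reaches from about 300 to 775 mm from the base axis. Payload 14.6 kg.
Tool frame: the origin (TCP) lies midway between the tips of the shut fingers; the grasp point (between the pads) lies 19 mm behind it; z points along the fingers, y is the direction in which the jaws open and shut (so a half turn about z gives the same grasp; the last joint's range is limited). The gripper opens to 85 mm and grips with 20 to 120 N. Pads are 22 mm wide; open, the fingers measure 114 mm over their backs; the gripper's body (76 mm by 85 mm) begins 54 mm behind the grasp point. The pads swing forward as they close: fully open they stand 13 mm farther back than shut.
Start: joints at [1.265, 0.3, 1.521, -0, 1.321, -0.067], TCP at [130.093, 534.383, 231.281] pointing down, gripper open.
Joint ranges: [-3.03, 3.03], [-0.79, 2.21], [0.23, 2.52], [-1.04, 4.18], [0, 3.07], [-2.55, 2.55]. Speed limits (rad/s): [2.22, 2.22, 2.57, 3.14, 3.14, 3.14].

## Interface

Orientations are given as a unit quaternion [w, x, y, z].
In Python, from workcell import move_pose, move_l, move_joints, grip, hold, ik, get_state, camera, camera_info, PlanningError, sign_off gives the robot as it stands. Calls block until the motion is done:
- move_pose(position, orientation): joint-space move of the TCP to a pose.
- move_l(position, ori=None, rate=150, f_stop=None): straight line of the TCP; ori=None keeps the orientation; rate is the mean speed in mm/s. With f_stop (N) it stops when the force on the tool has changed by that much, and returns True; else False.
- move_joints(angles): joint-space move.
- grip(opening, effort=None): finger opening in mm; effort is the grip in N (None keeps the last); returns when the fingers have stopped.
- hold(seconds).
- ik(position, orientation): joint angles nearest the present ones, or None.
- get_state(): the state.
- camera(name): name is "scene" or "top" or "wrist"; returns (picture, depth): 400x640x3 uint8, blue, green, red; 400x640 float32, mm along the optical axis (not along the pixel's ray), 0 where there is no reading.
- camera_info(name): a dict with "fx", "fy", "cx", "cy" (pixels), "dist" ([k1, k2, p1, p2, k3] as OpenCV has them; the pictures are not rectified), "R" (3x3) and "t" (3): a world point X has camera coordinates R X + t; the wrist camera has in their place "T_tool_cam" (4x4, takes a point from camera to tool coordinates, whose origin is the TCP and whose axes are the flange's). Camera axes: x right, y down, z forward; pixel columns grow to the right and rows downward; lengths in mm; the calibration is good to about 2 mm. A picture is of the moment at which its call begins: read the wrist's pose just before it. camera_info takes no time and is no camera call.
A pose or a line that the arm cannot do raises PlanningError and nothing moves.
- sign_off(): hands the job in, once; it reports no verdict.
The state is a dict: "clock": time; "joint_positions": joint angles; "qd": joint speeds; "effort": joint torques, N m; "position": TCP position; "tcp_rot": TCP orientation; "wrist_force": force on the tool from outside, world axes, zero at the start; "wrist_torque": the same for the moment, N m; "grip_width": finger opening in mm.
Only numpy, scipy, OpenCV 4.12 (cv2) and the standard library are available. Lean on these libraries where they do the work, as an engineer would, in place of code of your own. Each camera call takes 0.05 s, during which the arm holds its last target.

## Task

Open the empty wiper dispenser for refilling: take the long plain dowel out of the drilled wooden block, push it gently down through the small hole at the back of the dispenser's top until the spring catch underneath lets go and the front cover springs ajar, then swing the cover right down until it lies open. Stand the dowel back in its own hole in the block. The catch is thin plastic and sits deeper in some dispensers than in others, so feel for it and stop as soon as it lets go (never push on the dispenser with more than 22 N), and leave everything else on the bench as it is.

Things in the scene. Friction and masses are not known exactly. Their poses are not given: they have to be found in the camera images.
- dispenser: bare steel bench-top dispenser case, 140 deep x 250 wide x 165 high, fixed to the bench, open at the front behind a drop-down steel cover. Origin: centre of its underside; -x is its front (towards the robot at yaw 0), y along its width, z up. Its top is flat, 4 mm thick.
- release_hole (a point): centre of the round release hole (13.5 mm across, slightly chamfered) in the case's top, at the level of the top surface: 35 mm behind the case's centre, 165 mm above the bench. Axes as the dispenser's. Straight under it lies the flat 18 mm pad of the catch; at rest 5 to 17 mm below the top surface, differently each time and not measured.
- catch: black plastic rocker under the case's top, out of sight but for its pad below the hole; origin on its cross pivot 20 mm below the top, at the case's centre. Its spring holds until about 6 to 8 N, then gives about 1 mm per 1.2 N; after about 4 mm (10 to 13 N) its front tooth frees the cover. Its hard stop is at about 5.5 mm of travel; it breaks over 22 N.
- cover (a joint): angle of the front cover about its hinge along the foot of the case's front (72 mm ahead of the case's centre, 8 mm above the bench): 0 shut, grows as it tips forward, 1.5 lying open on its stop. Once freed, a kicker pushes it to about 0.25 and the stiff hinge holds it; 1 to 2 N at its top edge move it on, and from about 0.65 it sinks by itself. Cover 258 wide, panel 4 thick.
- cover_edge (a point): top of the cover's rolled upper edge (a round bead of 10 mm, 258 long) at the middle of its width, 165 mm from the hinge; z points from hinge to edge, y along the edge. Shut, it stands 8 mm above the case's top; ajar at 0.25 there is a gap of about 35 mm between it and the front of the case, where a dowel or closed fingertips go in from above.
- block: dark wooden block, 55 x 135 x 50 high, fixed to the bench; three vertical holes 13 mm across and 40 mm deep in a row along its y, at -42, 0 and +42 mm. Origin: centre of its underside.
- dowel: the long plain round wooden dowel, 10 mm across and 150 mm long, no handle, the tallest stick in the block (its top 160 mm above the bench). Stands upright in one of the three holes, 40 mm deep. Origin: centre of its lower end; z along it towards its upper end. About 22 g.
- stub: short plain dowel, 10 mm across, 78 mm long, in another hole of the block; not needed, leave it. Origin: centre of its lower end.
- roller: small tool with a turned wooden handle (23 mm thick, 60 long) on a 10 mm stem, 116 mm long in all, in the remaining hole; not needed, leave it. Origin: centre of its lower end.
- jar: amber glue jar, 68 across, 85 high; leave it. Origin: centre of its underside.
- spool: spool with black flanges wound with cream webbing, standing, 92 across, 76 high; leave it. Origin: centre of its underside.
- bar_a: green foam bar 200 x 26 x 26, lying; leave it. Origin: centre of its underside.
- bar_b: green foam bar 110 x 26 x 26, lying; leave it. Origin: centre of its underside.
- carton: cardboard refill carton 100 x 150 x 70; leave it. Origin: centre of its underside.

How it is judged (in metres and radians):
On the way, in this order (a step that is already met when the one before it is completed fails the run):
1. the dowel has been taken out of the block, with the cover still shut (height (world z) of dowel above 0.055 m and value of joint cover below 0.04 rad), for 0.1 s.
2. the catch has been tripped with the dowel in the release hole: the cover starts to spring open while the dowel presses on the catch below the hole (value of joint cover above 0.05 rad and contact force between dowel and catch above 1.5 N and horizontal distance between dowel and release_hole below 0.008 m and z of dowel in the frame of release_hole below -0.008 m).
At the end, for the whole second after the job is handed in: the cover lies fully open (over 1.38 of its 1.5 rad) and the dowel stands at rest in the hole of the block it came from, down to the bottom (within 8 mm of its first place, upright within 8 degrees) (value of joint cover above 1.38 rad and distance of dowel from where it was at the start of the episode below 0.008 m and angle between dowel's own z axis and vertical below 0.14 rad and linear speed of dowel below 0.02 m/s); the robot touches nothing.
It fails at once if the dowel is pushed on the dispenser (its catch, top or cover) with more than 22 N (contact force between dowel and dispenser above 22 N).
It fails at once if the robot pushes on the dispenser with more than 22 N (contact force between any of the fingers, the arm and dispenser above 22 N).
It fails at once if another stick is moved or pulled out of the block (more than 10 mm) (distance of any of stub, roller from where it was at the start of the episode above 0.01 m).
It fails at once if something else on the bench is shifted (more than 20 mm) (distance of any of jar, spool, bar_a, bar_b, carton from where it was at the start of the episode above 0.02 m).
It also fails if it takes over 72 s, if anything falls off the work surface, if the arm or the gripper's body presses on something with over 40 N, if the wrist force passes 120 N, or if a joint passes its speed limit or range.

## Working session

There is one attempt and no reset: what is moved stays moved. The work goes in short steps, each a Python script; the robot and the scene stay as the last script left them, time stands still between calls to the robot, and variables do not carry over. Pictures are saved under pics/ and viewed, and the job is handed in when it is done.

```bash
mkdir -p pics; ls; python3 - <<'E'
from workcell import *
import cv2,numpy as np
for n in ["scene","top","wrist"]:
    p,d=camera(n); cv2.imwrite(f"pics/{n}0.png",p); np.save(f"pics/{n}0.npy",d)
    i=camera_info(n); print(n,{k:np.round(v,3).tolist() for k,v in i.items() if not isinstance(v,str)})
s=get_state(); print(s)
E
```

```text
pics
scene {'fx': 368.423, 'fy': 368.423, 'cx': 312.951, 'cy': 197.562, 'dist': [0.028, 0.0, 0.0, 0.0, 0.0], 'R': [[0.88, 0.474, -0.016], [0.258, -0.506, -0.823], [-0.398, 0.72, -0.568]], 't': [-468.082, -63.942, 1413.551]}
top {'fx': 432.787, 'fy': 432.787, 'cx': 325.506, 'cy': 198.175, 'dist': [-0.09, 0.0, 0.0, 0.0, 0.0], 'R': [[0.026, -0.999, 0.031], [-0.992, -0.029, -0.119], [0.12, -0.028, -0.992]], 't': [-44.047, 550.989, 1407.397]}
wrist {'fx': 288.33, 'fy': 288.33, 'cx': 323.247, 'cy': 202.279, 'dist': [0.0, 0.0, 0.0, 0.0, 0.0], 'T_tool_cam': [[-0.0, -0.964, -0.267, 68.529], [1.0, 0.0, -0.0, 0.461], [0.0, -0.267, 0.964, -142.165], [0.0, 0.0, 0.0, 1.0]]}
{'clock': 0.15, 'joint_positions': array([ 1.26536947e+00,  3.00324053e-01,  1.52143849e+00, -1.18157778e-05,
        1.32070741e+00, -6.65793814e-02]), 'qd': array([-0.00088569, -0.00141157, -0.00163616,  0.00103446, -0.0007933 ,
       -0.00031126]), 'effort': array([ 2.04161093e-03, -5.43678403e+01, -3.61887646e+01, -3.94108213e-05,
        3.14812583e-03, -5.20574065e-05]), 'position': array([130.06083387, 534.21509875, 230.86230675]), 'tcp_rot': array([-7.54957291e-05,  1.19138606e-01,  9.92877535e-01, -4.32141457e-04]), 'wrist_force': array([0.65928659, 0.27405252, 0.26365821]), 'wrist_torque': array([ 0.00657406,  0.02608461, -0.02877053]), 'grip_width': 85.10708746008459}
```

View pics/scene0.png

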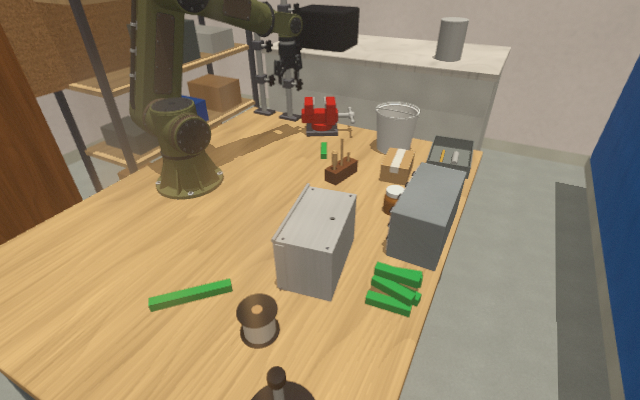

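View pics/top0.png

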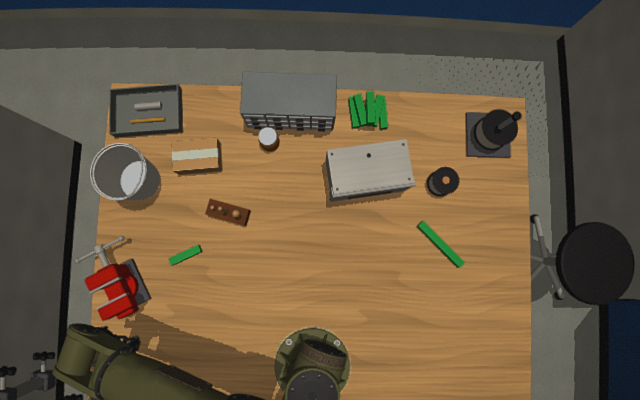

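View pics/wrist0.png

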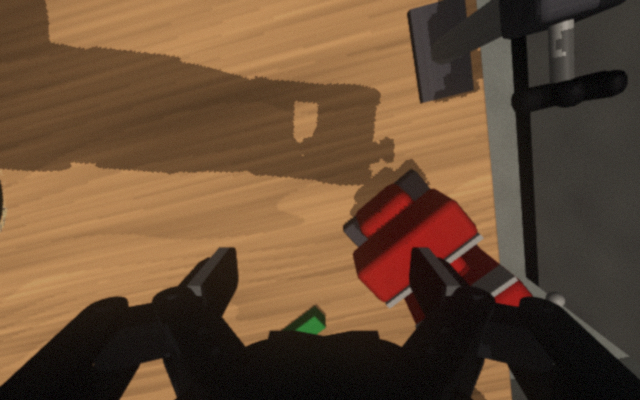

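The scene and top views show the dispenser at about (370,170) in the top picture, with its hole at (369,155). The block is at (228,212), bar_b at (185,255), the jar at (268,138) and the spool at (443,181). I'll zoom in on the block and dispenser next.

```bash
python3 - <<'E'
import cv2,numpy as np
t=cv2.imread("pics/top0.png"); s=cv2.imread("pics/scene0.png")
a=cv2.resize(t[190:235,195:260],(400,277),interpolation=cv2.INTER_CUBIC)
b=cv2.resize(t[130:210,315:425],(400,291),interpolation=cv2.INTER_CUBIC)
c=cv2.resize(s[130:190,315:365],(333,400),interpolation=cv2.INTER_CUBIC)
e=cv2.resize(s[180:300,265:365],(333,400),interpolation=cv2.INTER_CUBIC)
o=np.zeros((600,780,3),np.uint8);o[:277,:400]=a;o[290:581,:400]=b;
o[:300,410:660]=cv2.resize(c,(250,300));o[300:600,410:660]=cv2.resize(e,(250,300))
cv2.imwrite("pics/z0.png",o)
E
cat > h.py <<'E'
from workcell import *
import cv2,numpy as np
from scipy.spatial.transform import Rotation as Ro
def ray(name,uv,info=None,st=None):
    i=info or camera_info(name)
    K=np.array([[i['fx'],0,i['cx']],[0,i['fy'],i['cy']],[0,0,1.]])
    n=cv2.undistortPoints(np.array([[uv]],float),K,np.array(i['dist'],float))[0,0]
    v=np.array([n[0],n[1],1.])
    if name=='wrist':
        T=np.array(i['T_tool_cam']); q=st['tcp_rot']; R=Ro.from_quat([q[1],q[2],q[3],q[0]]).as_matrix()
        return np.array(st['position'])+R@T[:3,3], R@T[:3,:3]@v
    R=np.array(i['R']);t=np.array(i['t']); return -R.T@t, R.T@v
def plane(name,uv,z,st=None):
    c,d=ray(name,uv,None,st); return c+d*(z-c[2])/d[2]
def down(yaw):  # tool x-axis at yaw rotated; tool z down; y (jaw) direction = yaw angle given for tool x
    R=np.array([[np.cos(yaw),np.sin(yaw),0],[np.sin(yaw),-np.cos(yaw),0],[0,0,-1]]); q=Ro.from_matrix(R).as_quat()
    return np.array([q[3],q[0],q[1],q[2]])
def pj(name,P,st=None):
    i=camera_info(name); K=np.array([[i['fx'],0,i['cx']],[0,i['fy'],i['cy']],[0,0,1.]])
    if name=='wrist':
        T=np.array(i['T_tool_cam']); q=st['tcp_rot']; R=Ro.from_quat([q[1],q[2],q[3],q[0]]).as_matrix()
        X=T[:3,:3].T@(R.T@(np.array(P)-st['position'])-T[:3,3])
    else: X=np.array(i['R'])@np.array(P)+np.array(i['t'])
    return cv2.projectPoints(X.reshape(1,3),np.zeros(3),np.zeros(3),K,np.array(i['dist'],float))[0].ravel()
def snap(name,fn):
    st=get_state(); p,d=camera(name); cv2.imwrite(f"pics/{fn}.png",p); np.savez(f"pics/{fn}.npz",d=d,position=st['position'],tcp_rot=st['tcp_rot']); return p,d,st
E
```

```text
(no output)
```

View pics/z0.png

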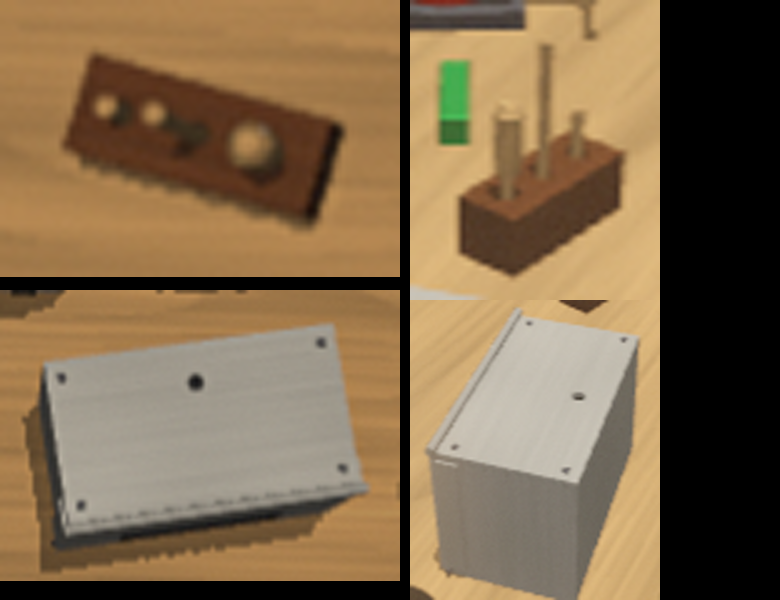

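```bash
python3 - <<'E'
from h import *
A=lambda x,y:(195+x*65/400,190+y*45/277)
B=lambda x,y:(315+x*110/400,130+(y-290)*80/291)
print("dowel",plane("top",A(153,113),160),"roller",plane("top",A(250,143),126),"stub",plane("top",A(106,107),88))
c=[A(93,54),A(343,125),A(312,222),A(65,147)]
P=[plane("top",x,50)for x in c];print("block",np.round(P,1),np.mean(P,0))
S=lambda x,y:(315+(x-410)*50/250,130+y*60/300)
print("dowel foot scene",plane("scene",S(543,178),50))
print("hole",plane("top",B(196,383),165))
Q=[plane("top",B(*x),165)for x in [(44,366),(332,325),(367,490),(68,532)]];print(np.round(Q,1))
for a,b in zip(Q,Q[1:]+Q[:1]):print(np.linalg.norm(a-b),np.arctan2(*(b-a)[1::-1]))
E
```

```text
dowel [496.35794757 293.03047145 160.        ] roller [485.7327028  250.68679706 126.        ] stub [505.18558658 333.21086169  88.        ]
block [[536.8 350.7  50. ]
 [502.8 215.3  50. ]
 [450.8 229.4  50. ]
 [486.7 362.8  50. ]] [494.2780196  289.54883888  50.        ]
dowel foot scene [501.18610175 286.53070778  50.        ]
hole [ 672.00444776 -155.0896103   165.        ]
[[ 682.3  -26.2  165. ]
 [ 726.7 -271.4  165. ]
 [ 585.1 -301.3  165. ]
 [ 541.9  -49.7  165. ]]
249.15640768029795 -1.3915182358622886
144.7701121716276 -2.932914115280854
255.27317559258506 1.7408258821797742
142.3587018925747 0.16628127586629102
```

```bash
python3 - <<'E'
from h import *
q=down(-0.245+np.pi/2)
print(ik([495,290,330],q))
move_pose([495,290,330],q)
snap("wrist","w1")
print(get_state()['clock'])
E
```

```text
[ 4.66116090e-01  3.01856942e-01  1.29247582e+00 -4.44089210e-16
  1.54725989e+00  7.11116090e-01]
1.85
```

View pics/w1.png

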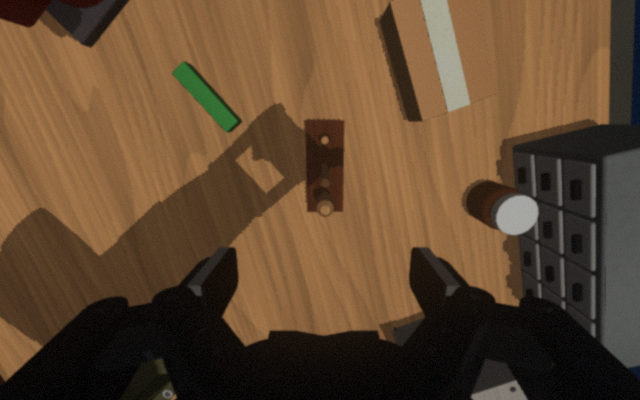

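```bash
python3 - <<'E'
from h import *
p=cv2.imread("pics/w1.png")
cv2.imwrite("pics/w1z.png",cv2.resize(p[110:225,280:370],None,fx=5,fy=5,interpolation=cv2.INTER_CUBIC))
st=dict(np.load("pics/w1.npz"))
for n,P in dict(dtop=[496.4,293,160],dfoot=[496,292,50],rol=[485.7,250.7,126],stub=[505,333,88]).items(): print(n,pj("wrist",P,st))
E
```

```text
dtop [325.26022702 183.80383386]
dfoot [324.60940508 169.17523696]
rol [324.83196444 212.29579586]
stub [323.93508314 141.7721866 ]
```

View pics/w1z.png

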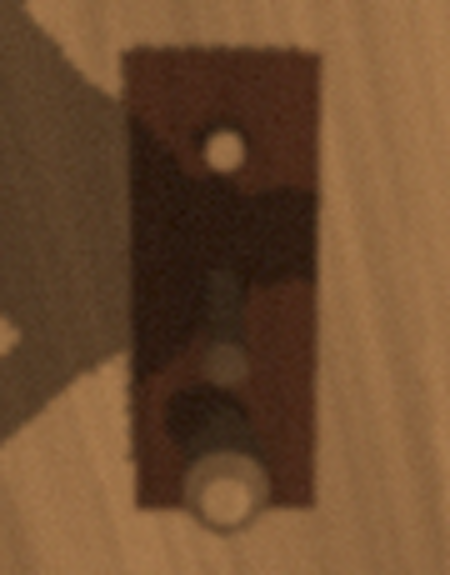

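```bash
python3 - <<'E'
from h import *
st=dict(np.load("pics/w1.npz"))
D=plane("wrist",(325.2,182.2),160,st); print("dowel top wrist",D)
Dt=[496.36,293.03]
x,y=(D[0]+Dt[0])/2,(D[1]+Dt[1])/2; print(x,y)
grip(40,40)
move_l([x,y,180],rate=200)
print(move_l([x,y,117],rate=120,f_stop=8))
snap("wrist","w2")
grip(0,60); s=get_state(); print(s['grip_width'],s['wrist_force'],s['clock'],s['position'])
E
```

```text
dowel top wrist [496.76571926 294.76484504 160.        ]
496.5628596307434 293.8974225189386
False
8.667153116802924 [ 0.66076477 -0.05292398  6.18879374] 4.3667 [496.86527693 294.07019521 117.67517386]
```

View pics/w2.png

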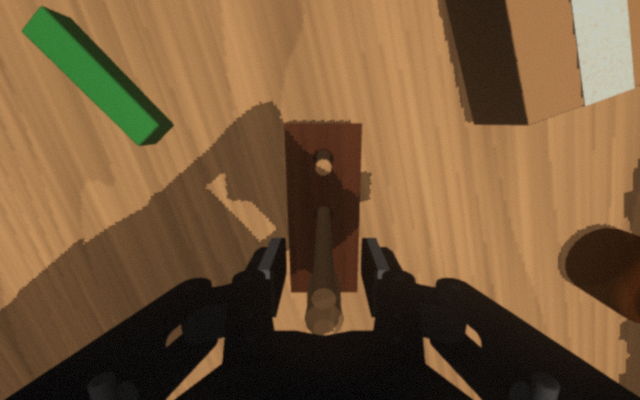

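```bash
python3 - <<'E'
from h import *
s=get_state(); p=s['position'].copy(); np.save("grasp.npy",np.r_[p,s['tcp_rot']])
move_l([p[0],p[1],180],rate=60); 
move_l([p[0],p[1],310],rate=180); s=get_state(); print(s['grip_width'],s['wrist_force'],s['clock'],s['position'],s['tcp_rot'])
snap("wrist","w3")
E
```

```text
8.264458733196832 [-0.95552554  0.07375513  0.38474202] 6.4417 [496.63135117 293.91705735 308.67142019] [-1.84022995e-04  7.88229271e-01  6.15380948e-01 -9.32803355e-04]
```

View pics/w3.png

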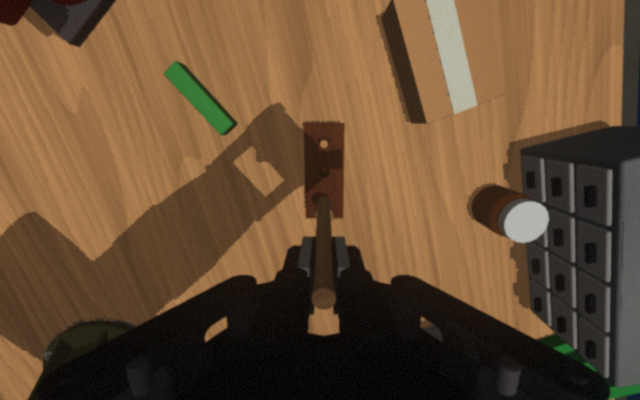

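```bash
python3 - <<'E'
from h import *
yaw=0.179; psi=yaw+np.pi/2; q=down(psi)
p=get_state()['position']; move_l([p[0],p[1],335])
H=np.array([672.0,-155.1]); tx=np.array([np.cos(psi),np.sin(psi)])
v=H-25*tx
move_pose([*v,320],q); hold(0.3)
snap("wrist","w4"); s=get_state(); print(s['clock'],s['position'],s['wrist_force'])
E
python3 -c "
import cv2;p=cv2.imread('pics/w4.png');cv2.imwrite('pics/w4z.png',cv2.resize(p[100:300,220:430],None,fx=3,fy=3,interpolation=cv2.INTER_CUBIC))"
```

```text
9.0 [ 676.48645643 -179.40969813  320.06632711] [ 0.00689046  0.59811458 -0.88462683]
```

View pics/w4.png

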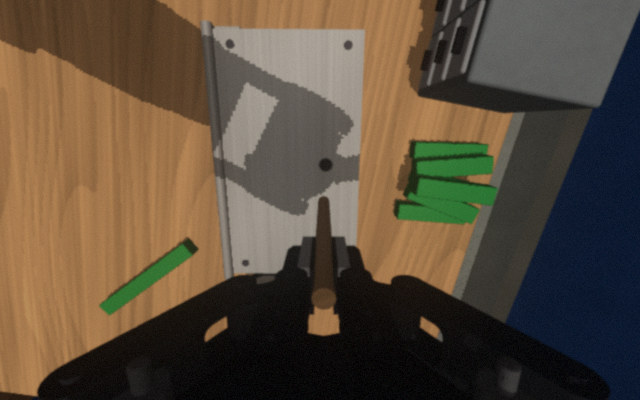

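View pics/w4z.png

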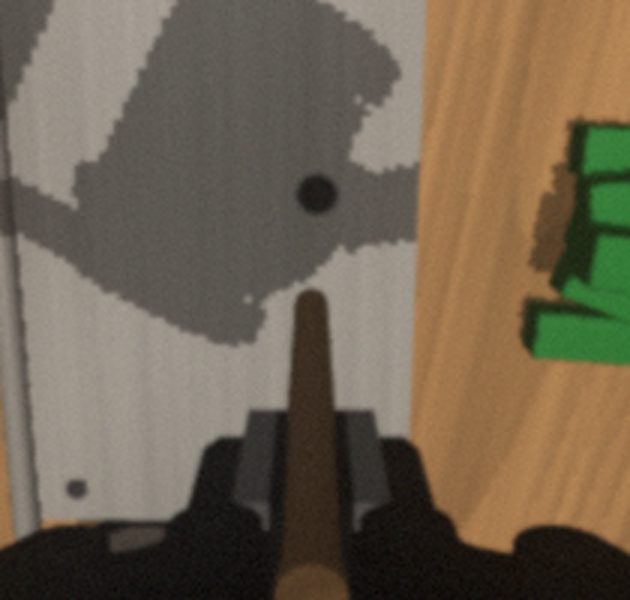

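```bash
python3 - <<'E'
from h import *
st=dict(np.load("pics/w4.npz")); q=st['tcp_rot']; R=Ro.from_quat([q[1],q[2],q[3],q[0]]).as_matrix()
w=lambda a: st['position']+R@np.array(a)
print("hole wrist",plane("wrist",(325.7,164.7),165,st),"top",plane("top",(315+196*.275,130+93*80/291),165))
for z in (-45,0,107.7): print(z,pj("wrist",w([0,0,z]),st), pj("wrist",w([0,5,z]),st)-pj("wrist",w([0,-5,z]),st),pj("wrist",w([5,0,z]),st))
c=[(214,29),(364,29),(232,277),(357,235)]
P=[plane("wrist",x,165,st)[:2]for x in c];print(P)
print("back edge yaw",np.arctan2(*(P[1]-P[3])[::-1])-np.pi/2)
# corner screws
S=[plane("wrist",x,165,st)[:2]for x in [(230,44),(348,45),(220+76/3,100+489/3)]];print(S,np.linalg.norm(S[0]-S[1]),np.arctan2(*(S[1]-S[0])[::-1]),np.arctan2(*(S[0]-S[2])[::-1])-np.pi/2)
# use wide mask of dark sticks
p=cv2.imread("pics/w4.png")
d=np.load("pics/w4.npz")['d'];print(d[190:215:3,323],d[165,326],d[180,326])
E
```

```text
hole wrist [ 673.7626024  -153.21503382  165.        ] top [ 672.00444776 -155.0896103   165.        ]
-45 [325.20402261 304.96439553] [ 2.57714182e+01 -1.17635544e-02] [325.22726322 293.63793717]
0 [324.59858473 253.94805372] [ 1.85726529e+01 -6.27866713e-03] [324.6100241  245.37018325]
107.7 [323.97273664 201.21144216] [ 1.11312047e+01 -2.39888888e-03] [323.9763249  195.81486805]
[array([550.46864637, -48.92914218]), array([685.79663212, -24.34093834]), array([ 590.93145383, -299.97861746]), array([ 721.85524502, -223.56224976])]
back edge yaw 0.17905922560459286
[array([566.05546897, -58.68535344]), array([674.01629519, -39.92448263]), array([ 604.1377861 , -279.51654171])] 109.57878568139725 0.17205662482682998 0.17077027932209843
[306.03943 305.84308 256.60315 245.85394 236.51558 227.82484 219.45592
 212.33463 204.98538] 306.5771 303.4968
```

```bash
python3 - <<'E'
from h import *
psi=0.175+np.pi/2; q=down(psi); tx=np.array([np.cos(psi),np.sin(psi)])
H=np.array([673.5,-153.6]); v=H-16*tx
move_l([*v,165+7+108],q,rate=80); hold(0.4)
snap("wrist","w5"); snap("top","t5"); s=get_state(); print(s['clock'],s['position'],s['wrist_force'])
p=cv2.imread('pics/w5.png');cv2.imwrite('pics/w5z.png',cv2.resize(p[140:240,270:380],None,fx=6,fy=6,interpolation=cv2.INTER_CUBIC))
E
```

```text
10.1667 [ 676.28944037 -169.39117906  280.04855969] [-0.02112742 -0.20553161 -0.61043914]
```

View pics/w5z.png

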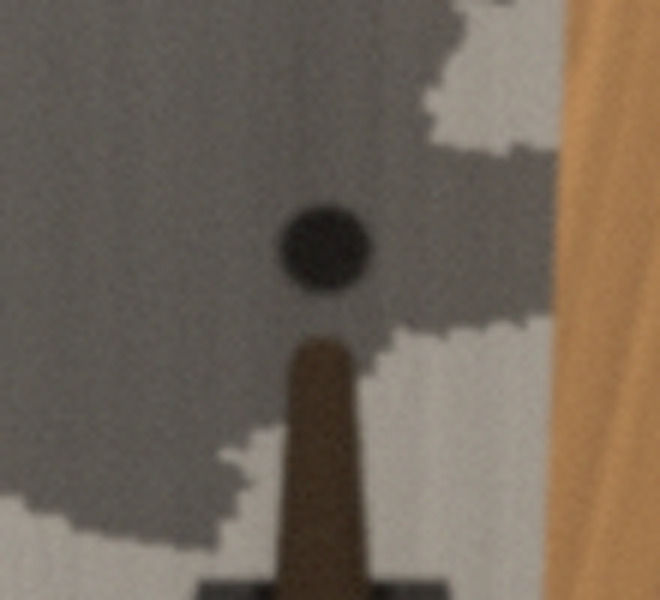

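```bash
cat > rel.py <<'E'
from h import *
def rel(fn,dz=107.7,box=(160,200,305,345)):
    p=cv2.imread(f"pics/{fn}.png"); st=dict(np.load(f"pics/{fn}.npz"))
    g=p.astype(float).mean(2)
    r0,r1,c0,c1=box
    m=np.clip((75-g)/(75-28),0,1); m[:r0]=0;m[r1:]=0;m[:,:c0]=0;m[:,c1:]=0
    # hole: component w/ low saturation
    n,l,s,c=cv2.connectedComponentsWithStats((m>0.4).astype(np.uint8))
    for k in range(1,n): print("comp",s[k],c[k])
    return p,g,st
if __name__=="__main__":
    import sys
    p,g,st=rel("w5")
    print(np.round(g[172:206,324]).astype(int))
    for r in (199,201,203,206,210): print(r,p[r,312:336].astype(int)[:,0],)
E
python3 rel.py
```

```text
comp [317 174  15  15 175] [323.78857143 181.14285714]
comp [319 197   9   3  23] [323.30434783 198.13043478]
[83 73 54 33 24 28 25 25 28 27 28 27 27 28 30 31 50 68 81 81 81 83 80 76
 61 51 46 48 47 47 44 45 45 46]
199 [ 78  77  78  75  75  74  61  43  33  33  32  36  36  32  33  32  49  69
  77  78  98 125 130 132]
201 [ 77  75  79  75  75  64  48  37  35  30  30  32  33  33  31  31  42  62
  77  86 105 132 138 140]
203 [ 76  74  74  75  70  63  42  31  31  30  29  34  31  29  30  34  46  82
 120 130 133 134 137 143]
206 [ 76  76  72  77  75  66  40  30  34  34  33  38  29  31  31  32  46  86
 124 137 135 135 137 138]
210 [ 82  81  77  86  88  70  39  34  32  33  32  31  33  33  30  33  38  72
 114 131 139 140 139 138]
```

```bash
python3 - <<'E'
from h import *
st=dict(np.load("pics/w5.npz")); q=st['tcp_rot']; R=Ro.from_quat([q[1],q[2],q[3],q[0]]).as_matrix()
H=plane("wrist",(323.8,181.1),165,st); tip=st['position']+R@[0,-1.0,107.7]
print(H,tip,H-tip, R.T@(H-tip))
tgt=st['position'][:2]+(H-tip)[:2]; print("tgt TCP",tgt); np.save("tgt.npy",tgt)
move_l([*tgt,st['position'][2]],rate=40); hold(.3)
snap("wrist","w6"); snap("scene","s6")
p=cv2.imread('pics/w6.png');a=cv2.resize(p[150:240,280:370],(400,400),interpolation=cv2.INTER_CUBIC)
p=cv2.imread('pics/s6.png');b=cv2.resize(p[160:240,295:375],(400,400),interpolation=cv2.INTER_CUBIC)
p,_,_=snap("top","t6");
cv2.imwrite('pics/z6.png',np.hstack([a,b]));print(get_state()['position'])
E
```

```text
[ 673.22389888 -152.80180866  165.        ] [ 675.3236808  -169.58525366  172.40492643] [-2.09978192 16.783445   -7.40492643] [16.89316816  0.85268014  7.40404294]
tgt TCP [ 674.19527367 -152.62375479]
[ 674.20215275 -152.69758612  280.07911897]
```

View pics/z6.png

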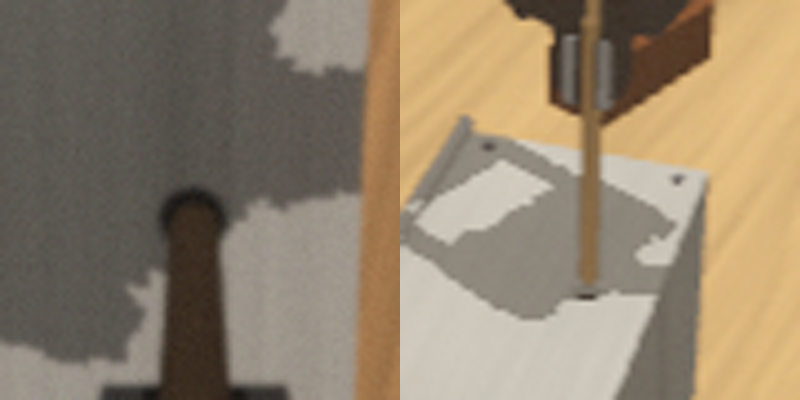

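```bash
python3 - <<'E'
from h import *
t=np.load("tgt.npy")
print(move_l([*t,276],rate=20,f_stop=4)); hold(.2)
f0=get_state()['wrist_force'].copy(); print(f0)
r=move_l([*t,254],rate=7,f_stop=4); s=get_state()
print(r,s['position'],s['position'][2]-107.7-165,s['wrist_force']-f0,s['clock'])
hold(.1); s=get_state();print(s['position'],s['wrist_force']-f0)
np.save("f0.npy",f0)
p,_,_=snap("wrist","w7");a=cv2.resize(p[150:240,280:370],(400,400),interpolation=cv2.INTER_CUBIC)
p,_,_=snap("scene","s7");b=cv2.resize(p[160:240,295:375],(400,400),interpolation=cv2.INTER_CUBIC)
cv2.imwrite('pics/z7.png',np.hstack([a,b]))
E
```

```text
False
[-0.1622056  -1.35521564  0.25301703]
True [ 674.24160753 -152.63812864  263.58859767] -9.111402332339424 [0.33880413 1.35433754 4.12281881] 13.5417
[ 674.25864709 -152.64377135  263.52855089] [-0.44324217  1.27246411  5.46216815]
```

View pics/z7.png

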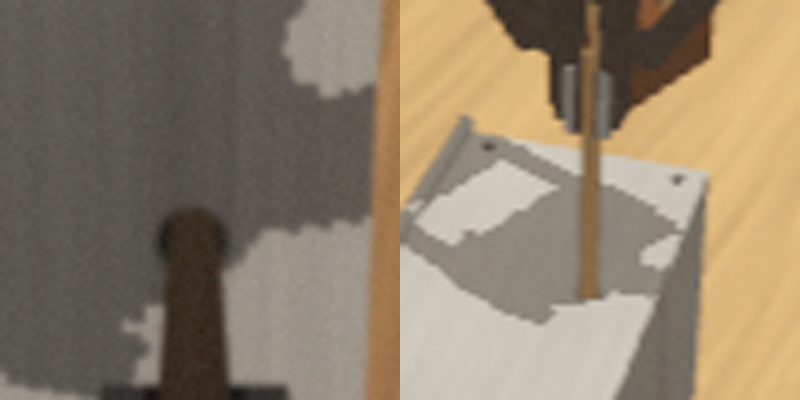

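```bash
python3 - <<'E'
from h import *
t=np.load("tgt.npy"); f0=np.load("f0.npy")
# reference region in scene around cover edge
c=np.array([np.cos(.175),np.sin(.175)]); l=np.array([-c[1],c[0]])
H=np.array([673.2,-152.8]); 
pts=[pj("scene",[*(H-c*d+l*w),165]) for d in (112,150) for w in (-120,40)]
pts=np.array(pts); x0,y0=np.floor(pts.min(0)).astype(int); x1,y1=np.ceil(pts.max(0)).astype(int); print(x0,x1,y0,y1)
ref=cv2.imread("pics/s7.png").astype(float)[y0:y1,x0:x1]
z=get_state()['position'][2]; zc=z
for k in range(14):
    zc-=0.5
    r=move_l([*t,zc],rate=5,f_stop=9)
    s=get_state(); f=s['wrist_force']-f0
    p,_=camera("scene"); d=np.abs(p.astype(float)[y0:y1,x0:x1]-ref).mean()
    f2=get_state()['wrist_force']-f0
    print(round(zc,2),r,np.round(s['position'],2)[2],np.round(f,1),np.round(f2,1),round(d,2),round(s['clock'],2))
    if d>6 or f2[2]>15.5 or f[2]>15.5: break
cv2.imwrite("pics/s8.png",p)
E
```

```text
258 297 199 239
263.02 False 263.51 [-0.4  1.2  5.7] [0.2 1.3 5.2] 0.96 13.99
262.52 False 263.35 [-0.5  1.2  6.5] [-0.   2.   8.1] 0.94 14.29
262.02 False 263.02 [-0.8  2.1  8. ] [0.3 1.4 8. ] 0.97 14.59
261.52 False 262.67 [-0.4  1.5  8.1] [0.5 1.2 8.3] 1.0 14.89
261.02 False 262.28 [0.  1.9 8.1] [0.5 1.8 8.8] 1.04 15.19
260.52 False 261.92 [0.3 2.  8.6] [0.8 1.6 9.8] 1.04 15.49
260.02 False 261.53 [ 0.2  2.4 10.1] [ 1.9  1.2 10.2] 1.09 15.79
259.52 False 261.14 [ 0.4  0.8 10.3] [ 0.3  1.3 10. ] 1.13 16.09
259.02 False 260.76 [ 0.6  1.6 11.9] [ 0.1  1.5 10.8] 1.21 16.39
258.52 False 260.33 [ 1.3  2.3 10.8] [ 0.6  0.8 10.6] 1.23 16.69
258.02 False 259.94 [ 1.2  2.2 11.7] [ 1.   2.6 11. ] 1.32 16.99
257.52 False 259.52 [ 0.1  1.9 12.1] [ 0.7  2.4 11.8] 1.52 17.29
257.02 False 258.94 [ 0.7  2.8 12.4] [ 1.5  1.3 11.2] 16.86 17.59
```

View pics/s8.png

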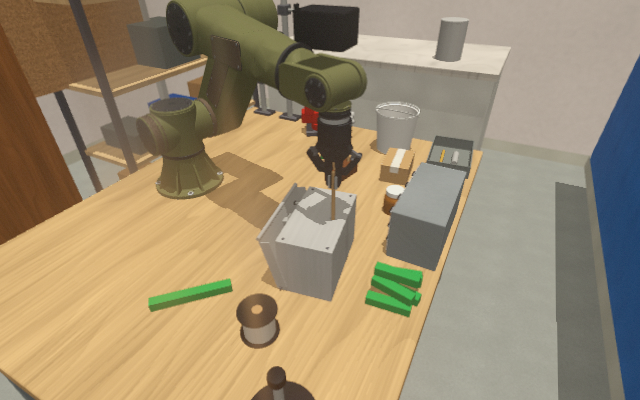

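```bash
python3 - <<'E'
from h import *
t=np.load("tgt.npy"); g=np.load("grasp.npy")
s=get_state(); move_l([*t,285],rate=60); move_l([*t,330],rate=150)
move_pose([g[0],g[1],330],g[3:]); move_l([g[0],g[1],308.67],rate=100); hold(.3)
p,_,_=snap("wrist","w9"); s=get_state(); print(s['clock'],s['position'],s['grip_width'])
a=cv2.imread("pics/w3.png")[150:320,270:380]; b=p[150:320,270:380]
cv2.imwrite("pics/z9.png",cv2.resize(np.hstack([a,b]),None,fx=3.4,fy=3.4,interpolation=cv2.INTER_CUBIC))
E
```

```text
21.175 [496.92720592 294.11042295 308.96624551] 8.792695697582085
```

View pics/z9.png

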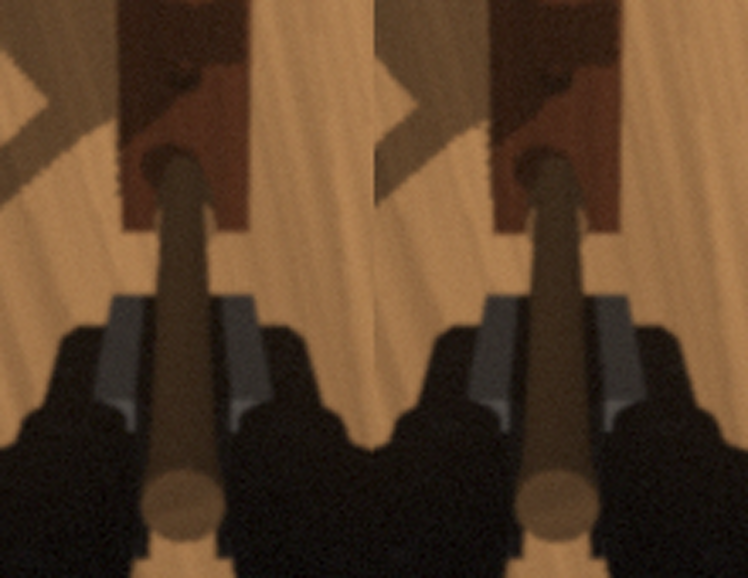

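```bash
python3 - <<'E'
from h import *
g=np.load("grasp.npy")
move_l([g[0],g[1],170],rate=150); hold(.2); f0=get_state()['wrist_force'].copy()
r=move_l([g[0],g[1],117.5],rate=40,f_stop=7); s=get_state(); print(r,s['position'],s['wrist_force']-f0,s['clock'])
snap("wrist","w10"); p,_,_=snap("scene","s10")
cv2.imwrite("pics/s10z.png",cv2.resize(p[100:200,300:400],None,fx=5,fy=5,interpolation=cv2.INTER_CUBIC))
E
```

```text
False [496.90029574 294.09769965 117.72679983] [-0.96874778 -0.24974799  2.22947238] 23.9083
```

View pics/s10z.png

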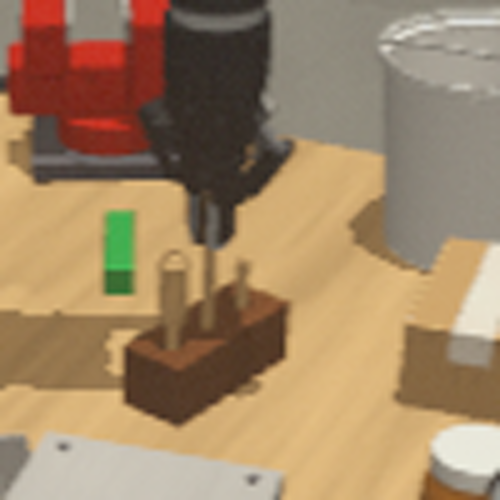

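```bash
python3 - <<'E'
from h import *
g=np.load("grasp.npy")
grip(40); hold(.2); move_l([g[0],g[1],200],rate=120); snap("wrist","w11")
move_l([g[0],g[1],260],rate=200)
yaw=.175; c=np.array([np.cos(yaw),np.sin(yaw)]); C=np.array([673.2,-152.8])-35*c
q=down(yaw); P=C-88*c
print(ik([*P,270],q),ik([*P,145],q))
move_pose([*P,270],q); grip(0,60); hold(.2)
snap("wrist","w12"); print(get_state()['clock'],get_state()['position'])
p,_,_=snap("scene","s12")
cv2.imwrite("pics/z12.png",np.hstack([cv2.resize(p[100:200,300:400],(390,390),interpolation=cv2.INTER_CUBIC),cv2.resize(p[170:300,240:370],(390,390),interpolation=cv2.INTER_CUBIC)]))
E
```

```text
[-3.68936427e-01  3.39272026e-01  1.37947401e+00 -4.44089210e-16
  1.42284662e+00  1.02685990e+00] [-3.68936427e-01  4.45363160e-01  1.53120872e+00 -4.44089210e-16
  1.16502077e+00  1.02685990e+00]
28.4 [ 552.06563299 -174.25083296  270.01292246]
```

View pics/z12.png

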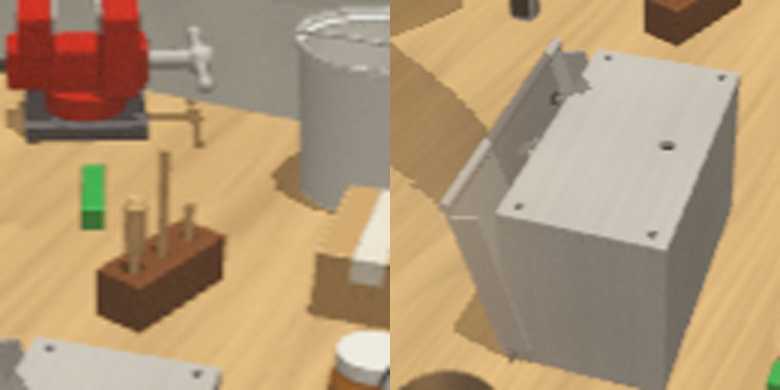

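View pics/w12.png

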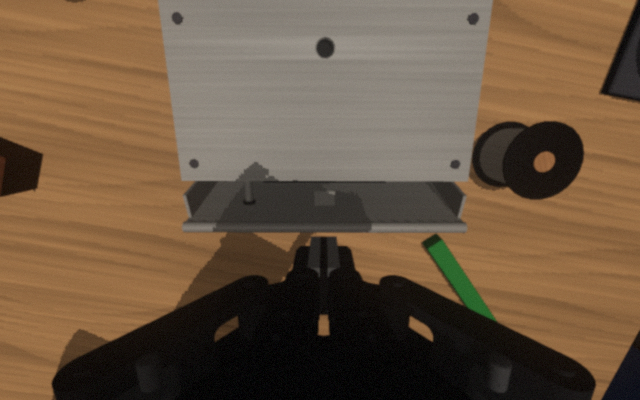

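```bash
python3 - <<'E'
from h import *
st=dict(np.load("pics/w12.npz")); yaw=.175; c=np.array([np.cos(yaw),np.sin(yaw)]); l=np.array([-c[1],c[0]]); C=np.array([673.2,-152.8])-35*c
def o(uv,z):
    X=plane("wrist",uv,z,st)[:2]-C; return X@c,X@l
for uv,z in [((181,181),165),((469,181),165),((325,181),165),((325,221),170),((325,231),165),((324,198),150),((249,200),150)]: print(uv,z,np.round(o(uv,z),1))
d=np.load("pics/w12.npz")['d']; 
for u,v in [(324,198),(249,203),(249,185),(390,200),(325,226),(325,170),(390,170)]:
    print(u,v,d[v,u], end=' ')
    cc,dd=ray("wrist",(u,v),None,st); X=cc+dd*d[v,u]; print(np.round([(X[:2]-C)@c,(X[:2]-C)@l,X[2]],1))
E
```

```text
(181, 181) 165 [-70.3 124.6]
(469, 181) 165 [ -70.3 -126.4]
(325, 181) 165 [-70.3  -0.9]
(325, 221) 170 [-105.4   -0.9]
(325, 231) 165 [-116.8   -0.9]
(324, 198) 150 [-89.5  -0.1]
(249, 200) 150 [-91.4  70.5]
324 198 288.9664 [-9.410e+01 -1.000e-01  1.325e+02]
249 203 281.59732 [-96.9  73.2 140.9]
249 185 278.10242 [-79.2  72.3 139.6]
390 200 303.09018 [-99.7 -69.5 119.4]
325 226 261.29504 [-111.6   -0.9  166. ]
325 170 249.391 [-60.8  -0.9 164.4]
390 170 249.27185 [-60.8 -57.  164.5]
```

```bash
python3 - <<'E'
from h import *
yaw=.175; c=np.array([np.cos(yaw),np.sin(yaw)]); l=np.array([-c[1],c[0]]); C=np.array([673.2,-152.8])-35*c
at=lambda o,z:[*(C+o*c-45*l),z]
move_l(at(-88,270),rate=150); move_l(at(-88,180),rate=150); hold(.2)
print(move_l(at(-88,147),rate=50,f_stop=5)); f0=get_state()['wrist_force'].copy()
for o,z in [(-110,142),(-130,136),(-150,127),(-170,116)]:
    r=move_l(at(o,z),rate=50,f_stop=12); s=get_state(); print(o,r,np.round(s['wrist_force']-f0,1),round(s['clock'],2))
    if r: break
p,_,_=snap("scene","s13"); cv2.imwrite("pics/s13z.png",cv2.resize(p[130:330,220:400],None,fx=3,fy=3,interpolation=cv2.INTER_CUBIC))
E
```

```text
False
-110 False [ 0.1  0.6 -0.2] 31.26
-130 False [ 0.4 -0.1 -0.8] 31.82
-150 False [ 0.5 -0.   1.2] 32.42
-170 False [-1.  -0.5 -0.1] 33.02
```

View pics/s13z.png

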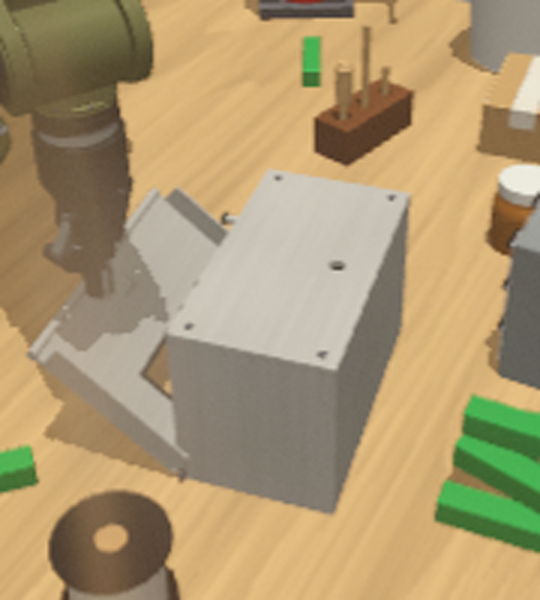

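```bash
python3 - <<'E'
from h import *
yaw=.175; c=np.array([np.cos(yaw),np.sin(yaw)]); l=np.array([-c[1],c[0]]); C=np.array([673.2,-152.8])-35*c
s=get_state(); p=s['position']; move_l([p[0],p[1],230],rate=150); hold(1.5)
p,_,_=snap("scene","s14"); print(get_state()['clock'])
cv2.imwrite("pics/s14z.png",cv2.resize(p[130:330,200:380],None,fx=3,fy=3,interpolation=cv2.INTER_CUBIC)); snap("wrist","w14")
E
```

```text
35.5333
```

View pics/s14z.png

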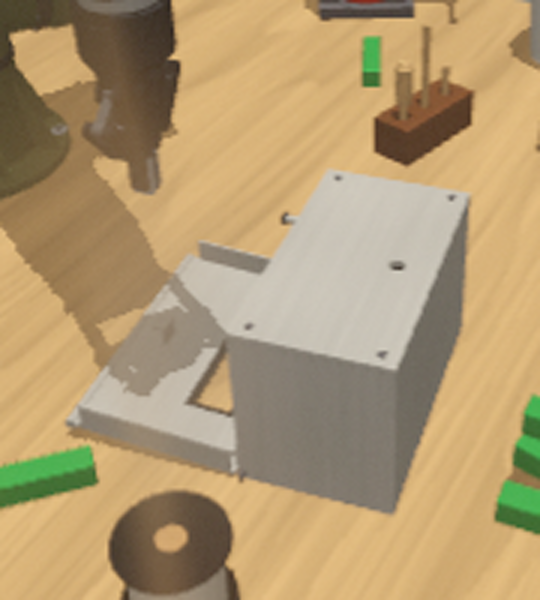

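View pics/w14.png

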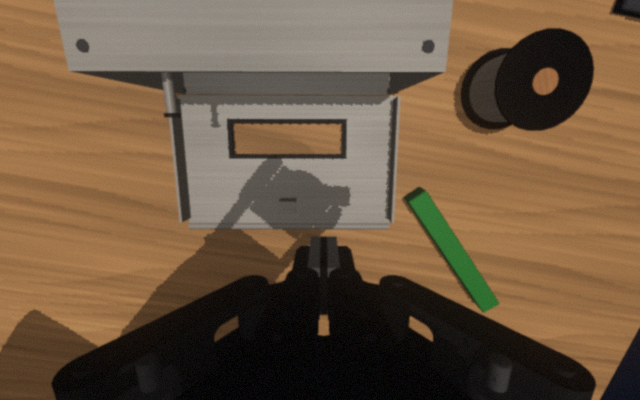

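```bash
python3 - <<'E'
from h import *
yaw=.175; c=np.array([np.cos(yaw),np.sin(yaw)]); l=np.array([-c[1],c[0]]); C=np.array([673.2,-152.8])-35*c
hold(.3); p,d,st=snap("wrist","w15"); i=camera_info("wrist")
for u,v in [(210,224),(288,224),(370,224),(380,190),(380,110)]:
    cc,dd=ray("wrist",(u,v),None,st); X=cc+dd*d[v,u]; h=-((X[:2]-C)@c)-72
    print(np.round([h,X[2]],1), "angle",np.arctan2(h,X[2]-8))
a=cv2.imread("pics/scene0.png").astype(int); b=snap("scene","s15")[0].astype(int)
print("block diff scene",np.abs(a-b)[135:185,320:362].max(), np.abs(a-b)[135:185,320:362].mean())
t=cv2.imread("pics/top0.png").astype(int); b=snap("top","t15")[0]
print("top block diff",np.abs(t-b.astype(int))[198:225,203:252].mean())
cv2.imwrite("pics/z15.png",cv2.resize(np.hstack([cv2.imread("pics/scene0.png")[130:190,315:375],cv2.imread("pics/s15.png")[130:190,315:375]]),None,fx=6,fy=6,interpolation=cv2.INTER_CUBIC))
E
```

```text
[156.4  22.9] angle 1.4758604440813152
[156.5  22.9] angle 1.4756614241744963
[157.3  20.6] angle 1.4906335977332403
[113.3  16.4] angle 1.496934747734637
[16.5 10.4] angle 1.4284463260273434
block diff scene 14 3.688253968253968
top block diff 5.8460569412950365
```

View pics/z15.png

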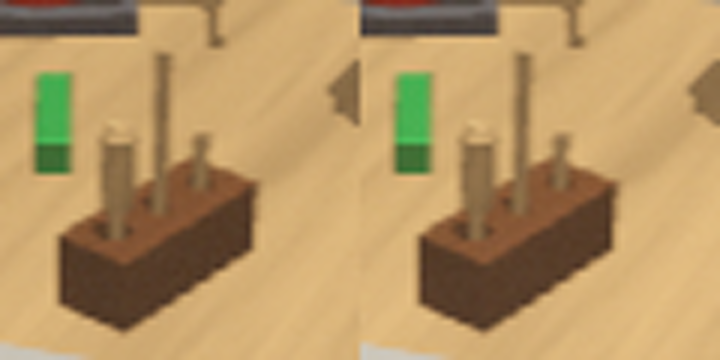

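The before and after crops match: the dowel is back at full depth, and the roller and stub haven't moved. The cover measures about 1.48–1.50 rad, so I'm handing the job in.

```bash
python3 -c "
from workcell import *
print(sign_off()); print(get_state()['clock'])"
```

```text
the job is handed in; nothing more can be done
None
the job is handed in; nothing more can be done
```

The dispenser is open for refilling, the dowel is back in its own hole in the block, and the job is handed in at about 36 s of the 72 s allowed; sign-off reports no verdict.

- **Catch:** I lined the dowel up over the release hole with the wrist camera. It met the catch pad about 9 mm below the top. I then pushed down in 0.5 mm steps, and the catch let go at about 12.4 N by the wrist sensor.
- **Dowel:** I put it back in the middle hole before touching the cover. In the last scene picture the dowel and block look the same as at the start.
- **Cover:** I tipped it with the closed fingertips, and the sensor showed about 1 N. It then sank by itself and measures about 1.48–1.50 rad from the depth readings along its edge. One reading next to the hinge gave 1.43, but it is unreliable that close in.
- **Everything else:** The stub, roller and near bar look unmoved in the last pictures. I only checked the other items by eye, not by measuring. The gripper was raised to 230 mm, clear of everything, at hand-in.

The top and wrist cameras disagreed by about 2.6 mm on where the release hole is. I went by the dowel tip and hole seen together in the wrist picture, and the dowel went in on the first try.

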